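Stand the leaning slide box upright on the mat

TASK

A grey slide box is lying back on the sloped metal stand. Take it off and stand it upright on its long thin edge, catch uppermost, in the middle of the free half of the black rubber mat, square with the slide box already standing there and not touching it. Leave the standing box where it is.

Things in the scene. Friction and masses are not known exactly. Their poses are not given: they have to be found in the camera images.
- box: the flat grey slide box to stand up: 130 mm long (y), 110 mm high on edge (z), 26 mm thick (x), 0.15 to 0.31 kg. Origin: centre of its foot, the long thin face 130 x 26 mm. z runs from the foot to the edge with a black catch (34 x 14 x 3.5 mm). At the start z leans 35 degrees from vertical to the stand's -x; the stand covers only the lowest 52 mm of its -x face. On its foot, z is vertical.
- slope_stand: grey sheet-metal stand, fixed: base 104 x 150 mm (x, y). Origin: centre of underside; z up; -x side faces towards the robot and to its right. Its slope, 144 mm wide, leans 35 degrees from vertical to -x, top 57 mm above the table. The box's foot rests on a ledge square to the slope, with a 7 mm lip that clears the box by 5 mm; draw the box off along its own z.
- mat: black rubber mat fixed on the table, 190 x 170 mm (x, y), 4 mm thick. Origin: centre of its underside; z up. A thin grey line along y at x = 0 parts its halves: the +x half, away from the robot, carries the standing box; the -x half is free.
- free_place (a point): centre of the free half of the mat, on its top surface (4 mm above the table); axes as the mat's.
- standing_box: a second loose slide box of the same shape, size and axes, standing upright on its foot on the +x half of the mat, its length about along the mat's y. Its centre stands about 94 mm from the free place.

How it is judged:
By the outcome, as a careful person would: the job done as asked, in the order asked, and still so for the second after the job is handed in, with the robot touching nothing.
It also fails if it takes over 38 s, if anything falls off the work surface, if the arm or the gripper's body presses on something with over 40 N, if the wrist force passes 120 N, or if a joint passes its speed limit or range.

ROBOT

A 6-joint arm with a two-finger parallel gripper is mounted at the origin on a cart in front of the work surface, level with it; the furniture and walls round the work are solid. World frame = base frame: x ahead of the robot, y to its left, z up, the work surface at z = 0. Lengths are in m, angles in degrees, forces in N, time in s.
With the tool pointing down it reaches from about 0.275 to 0.725 m from the base axis. Payload 15.9 kg.
Tool frame: the origin (TCP) lies between the finger pads; the fingertips stand 11 mm ahead of it and the grasp point (between the pads) lies 8 mm behind it; z points along the fingers, y is the direction in which the jaws open and shut (so a half turn about z gives the same grasp; the last joint's range is limited). The gripper opens to 85 mm and grips with 20 to 120 N. Pads are 22 mm wide; open, the fingers measure 114 mm over their backs; the gripper's body (76 mm by 85 mm) begins 54 mm behind the grasp point. The pads swing forward as they close: fully open they stand 13 mm farther back than shut.
Start: joints at [75.344, 12.198, -1.971, 75.831, 0, 90], TCP at [0.127, 0.484, 0.214] pointing down, gripper open.
Joint ranges: [-170.91, 170.91], [-42.67, 98.43], [-65.05, 77.54], [-120.47, 116.71], [-90, 82.35], [-180, 180]. Speed limits (degrees/s): [108.29, 108.29, 136.94, 147.25, 180, 180].

INTERFACE

Orientations are given as [roll, pitch, yaw] about the fixed x, y, z axes, in that order (R = Rz(yaw) Ry(pitch) Rx(roll)).
In Python, from bench import bot, vision gives the robot as it stands.
- The arm moves only by the tool move_arm, never from a script. Its argument "deltas" is a list of rows, each a list of 7 numbers: the finger opening in mm, from 0 to 85.4, then the shift along the world's x, y, z in units of 40 mm (1.0 is 40 mm), then the turn, a rotation vector about the world's x, y, z in units of 10 degrees (1.0 is 10 degrees). A call has 1 to 12 rows; each row shifts and turns the pose as measured when the row begins; what a row does not reach is not made up. A row lasts 1/8 s, in which the tool goes at most 62.5 mm and 10.7 degrees, less where a joint would pass 70% of its speed; a pose out of reach is approached as far as the arm can. A call is refused whole if a number of a shift passes 1 or a number of a turn 1, either way. A call with a gripper value outside its range is refused whole. The fingers move at their own pace and stop on an object; "grip_force" is the grip in N (left out, the last holds). Time passes only in rows, so rows that do not move let the fingers close. It gives the time, the measured TCP pose, the force and the opening at its end, in the units of the state.
- bot.sense(): the state, without advancing time (a new reading comes with each control period).
- vision.snapshot(name): name is "scene" or "top" or "wrist"; returns the picture (384x512x3 uint8, red, green, blue); there is no depth.
- vision.get_calibration(name): a dict with "intrinsics" (3x3 intrinsics, pixels), "view" (4x4, takes a point from world to camera coordinates); the wrist camera has in their place "mount" (4x4, takes a point from camera to tool coordinates, whose origin is the TCP and whose axes are the flange's). Camera axes: x right, y up, looking along -z (the intrinsics and any distortion apply to the point x, -y, -z); pixel columns grow to the right and rows downward; lengths in m; the calibration is good to about 2 mm. A picture is of the moment at which its call begins: read the wrist's pose just before it. get_calibration takes no time and is no camera call.
- bot.finish_job(): hands the job in, once; it reports no verdict.
The state is a dict: "time": time; "joints": joint angles; "joint_velocities": joint speeds; "tau": joint torques, N m; "tcp_pos": TCP position; "ee_rot": TCP orientation; "wrist_force": force on the tool from outside, world axes, zero at the start; "ft_torque": the same for the moment, N m; "grip_width": finger opening in m.
Only numpy, scipy, OpenCV 4.12 (cv2) and the standard library are available. Lean on these libraries where they do the work, as an engineer would, in place of code of your own. Each camera call takes 0.05 s, during which the arm holds its last target.

## Working session

There is one attempt and no reset: what is moved stays moved. The work goes in short steps, Python scripts to look and compute and a tool call to move; the robot and the scene stay as the last step left them, time stands still between calls to the robot, and variables do not carry over. Pictures are saved under pics/ and viewed, and the job is handed in when it is done.

Besides the shell and the picture viewer there is one more tool, called after "Call:" as name(argument=value, ...), one argument or row to a line, values as JSON. move_arm: Moves the arm, as the interface text tells. Its arguments: {"type":"object","properties":{"deltas":{"type":"array"},"grip_force":{"type":"number"}},"required":["deltas"]}

```bash
mkdir -p pics; ls; python3 - <<'E'
from bench import bot, vision
import cv2, numpy as np
np.set_printoptions(precision=4,suppress=True)
for n in ("scene","top"):
    im=vision.snapshot(n); cv2.imwrite(f"pics/{n}0.png",im[:,:,::-1])
for n in ("scene","top","wrist"): print(n,vision.get_calibration(n))
print(bot.sense())
E
```

```text
pics
scene {'intrinsics': array([[453.3673,   0.    , 251.2842],
       [  0.    , 453.3673, 188.5997],
       [  0.    ,   0.    ,   1.    ]]), 'view': array([[ 0.7724, -0.635 , -0.0089, -0.2764],
       [ 0.4455,  0.5318,  0.7202, -0.3557],
       [-0.4526, -0.5603,  0.6937, -0.6289],
       [ 0.    ,  0.    ,  0.    ,  1.    ]])}
top {'intrinsics': array([[459.8237,   0.    , 255.7231],
       [  0.    , 459.8237, 192.1082],
       [  0.    ,   0.    ,   1.    ]]), 'view': array([[-0.0088, -0.9996, -0.0281,  0.1831],
       [ 0.9956, -0.0114,  0.0928, -0.5259],
       [-0.0931, -0.0272,  0.9953, -0.8505],
       [ 0.    ,  0.    ,  0.    ,  1.    ]])}
wrist {'intrinsics': array([[298.7901,   0.    , 255.6738],
       [  0.    , 298.7901, 194.2119],
       [  0.    ,   0.    ,   1.    ]]), 'mount': array([[-0.0005,  0.9572,  0.2895,  0.0751],
       [ 1.    ,  0.0004,  0.0002, -0.001 ],
       [ 0.    ,  0.2895, -0.9572, -0.1597],
       [ 0.    ,  0.    ,  0.    ,  1.    ]])}
{'time': 0.1, 'joints': array([75.3437, 12.2223, -2.0053, 75.8318, -0.0005, 89.9998]), 'joint_velocities': array([-0.02  ,  0.0288,  0.1032, -0.0534, -0.0394,  0.108 ]), 'tau': array([ -0.0029, -68.7249,  48.7806,   0.0122,  -0.0003,   0.    ]), 'tcp_pos': array([0.1264, 0.4834, 0.2132]), 'ee_rot': array([-179.9406,    0.0005,  165.3439]), 'wrist_force': array([-0.3748, -0.145 , -0.1189]), 'ft_torque': array([-0.0069,  0.057 ,  0.0019]), 'grip_width': 0.08541319780522427}
```

View pics/scene0.png

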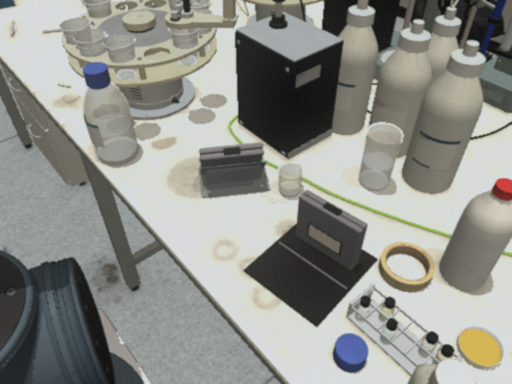

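View pics/top0.png

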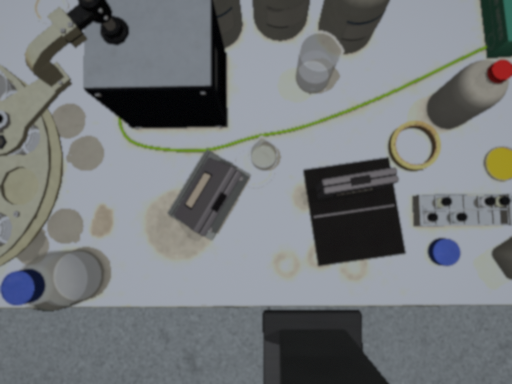

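```bash
python3 - <<'E'
import cv2
im=cv2.imread("pics/top0.png"); 
a=cv2.resize(im[140:250,150:270],None,fx=5,fy=5,interpolation=cv2.INTER_CUBIC); cv2.imwrite("pics/t_box.png",a)
a=cv2.resize(im[145:275,290:420],None,fx=4.5,fy=4.5,interpolation=cv2.INTER_CUBIC); cv2.imwrite("pics/t_mat.png",a)
im=cv2.imread("pics/scene0.png"); 
a=cv2.resize(im[130:330,180:390],None,fx=3,fy=3,interpolation=cv2.INTER_CUBIC); cv2.imwrite("pics/s_all.png",a)
E
```

```text
(no output)
```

View pics/t_box.png

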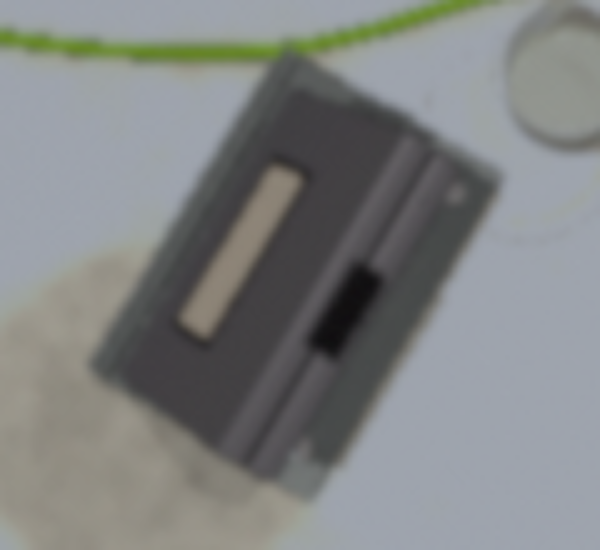

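View pics/t_mat.png

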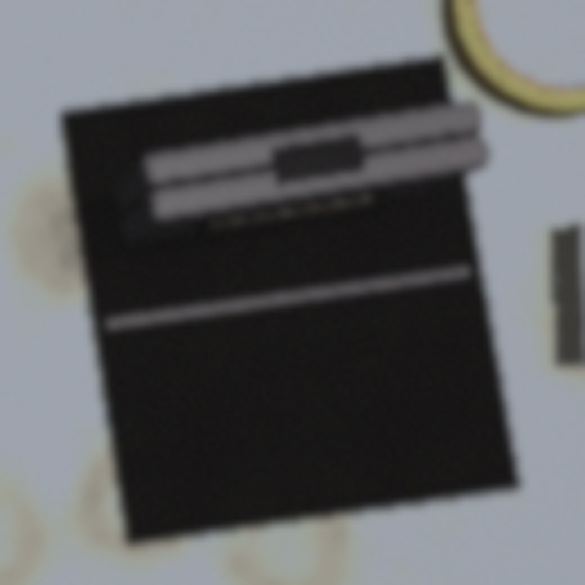

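View pics/s_all.png

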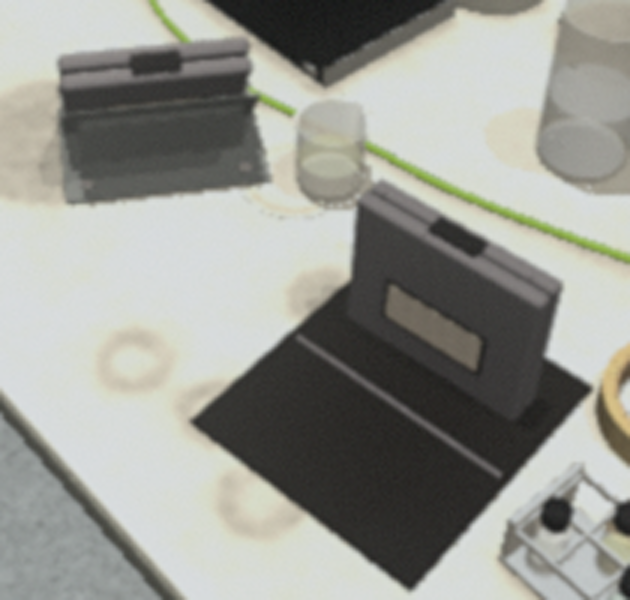

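```bash
cat > h.py <<'E'
import cv2, numpy as np
from bench import bot, vision
np.set_printoptions(precision=4,suppress=True)
def cal(name,cache={}):
    c=vision.get_calibration(name); return c["intrinsics"],c["view"]
def rays(px,K,V):
    px=np.atleast_2d(np.float64(px)); 
    d=np.c_[(px[:,0]-K[0,2])/K[0,0],-(px[:,1]-K[1,2])/K[1,1],-np.ones(len(px))]
    R=V[:3,:3]; return -R.T@V[:3,3], d@R
def plane(px,K,V,z):
    o,d=rays(px,K,V); return o+d*((z-o[2])/d[:,2])[:,None]
def proj(P,K,V):
    c=np.atleast_2d(P)@V[:3,:3].T+V[:3,3]
    return np.c_[K[0,2]-K[0,0]*c[:,0]/c[:,2], K[1,2]+K[1,1]*c[:,1]/c[:,2]]
def wristview(st):
    from scipy.spatial.transform import Rotation as Ro
    T=np.eye(4);T[:3,:3]=Ro.from_euler("xyz",st["ee_rot"],degrees=True).as_matrix();T[:3,3]=st["tcp_pos"]
    c=vision.get_calibration("wrist"); return c["intrinsics"],np.linalg.inv(T@c["mount"])
def rect(mask,K,V,z,label=""):
    cs,_=cv2.findContours(mask,cv2.RETR_EXTERNAL,cv2.CHAIN_APPROX_NONE)
    c=max(cs,key=cv2.contourArea)
    P=plane(c[:,0,:],K,V,z)[:,:2]*1000
    r=cv2.minAreaRect(P.astype(np.float32)); print(label,"c",r[0],"size",r[1],"ang",r[2]); return r
E
python3 - <<'E'
from h import *
for n,zs in (("top",0),("scene",0)):
    im=cv2.imread(f"pics/{n}0.png"); K,V=cal(n); g=im.max(axis=2)
    roi=np.zeros(g.shape,np.uint8)
    if n=="top": roi[145:275,290:420]=255
    else: roi[190:330,240:385]=255
    m=((g<50)&(roi>0)).astype(np.uint8)*255
    # free half only: separated by line
    cs,_=cv2.findContours(m,cv2.RETR_EXTERNAL,cv2.CHAIN_APPROX_NONE)
    for c in cs:
        if cv2.contourArea(c)>800:
            P=plane(c[:,0,:],K,V,0.004)[:,:2]*1000
            print(n,"black",cv2.contourArea(c),cv2.minAreaRect(P.astype(np.float32)))
    cv2.imwrite(f"pics/m_{n}.png",m)
    if n=="top":
        m=((g>70)&(g<135)&(roi>0)).astype(np.uint8)*255
        m=cv2.morphologyEx(m,cv2.MORPH_OPEN,np.ones((2,2),np.uint8))
        rect(m,K,V,0.114,"standing top")
K,V=cal("top")
mp=lambda pts,s,o:np.array(pts)/s+np.array(o)-0.5+0.5/s
P=plane(mp([(64,112),(440,58),(518,487),(130,542)],4.5,(290,145)),K,V,.004); print("mat top\n",P,P.mean(0),np.linalg.norm(P-np.roll(P,-1,0),axis=1))
Ks,Vs=cal("scene")
P=plane(mp([(590,388),(410,590),(192,420)],3,(180,130)),Ks,Vs,.004); print("mat scene (far right, near right, near left)\n",P)
P=plane(mp([(145,155),(475,105),(487,155),(154,220)],4.5,(290,145)),K,V,.114); print("sbox top\n",P,P.mean(0),np.linalg.norm(P-np.roll(P,-1,0),axis=1))
b=mp([(288,48),(500,180),(312,498),(90,370)],5,(150,140))
for z in (0,.02,.03):
  P=plane(b,K,V,z); print("stand z",z,"\n",P,P.mean(0),np.linalg.norm(P-np.roll(P,-1,0),axis=1))
P=plane(mp([(346,312)],5,(150,140)),K,V,.114);print("catch top",P)
P=plane(mp([(155,61)],3,(180,130)),Ks,Vs,.114);print("catch scene",P)
P=plane(mp([(412,135),(218,450)],5,(150,140)),K,V,.1194);print("top +x edge",P)
P=plane(mp([(455,155),(265,478)],5,(150,140)),K,V,.1045);print("top -x edge",P)
E
```

```text
top black 6753.0 ((491.2416076660156, -10.301193237304688), (184.3862762451172, 165.00831604003906), 7.896164894104004)
standing top c (537.2565307617188, -5.271293640136719) size (28.15869140625, 128.04486083984375) ang 7.662984848022461
scene black 4423.5 ((489.5464782714844, -12.379135131835938), (184.0992889404297, 164.1132354736328), 8.083697319030762)
mat top
 [[ 0.5733  0.0836  0.004 ]
 [ 0.5949 -0.0799  0.004 ]
 [ 0.4097 -0.1064  0.004 ]
 [ 0.3876  0.0589  0.004 ]] [ 0.4914 -0.011   0.004 ] [0.1649 0.1871 0.1667 0.1873]
mat scene (far right, near right, near left)
 [[ 0.5937 -0.0819  0.004 ]
 [ 0.4087 -0.1078  0.004 ]
 [ 0.3876  0.0582  0.004 ]]
sbox top
 [[ 0.5408  0.0617  0.114 ]
 [ 0.5584 -0.0638  0.114 ]
 [ 0.5392 -0.0676  0.114 ]
 [ 0.5158  0.0588  0.114 ]] [ 0.5385 -0.0027  0.114 ] [0.1267 0.0196 0.1286 0.0251]
stand z 0 
 [[0.6171 0.2744 0.    ]
 [0.5631 0.1903 0.    ]
 [0.4388 0.2648 0.    ]
 [0.4897 0.3525 0.    ]] [0.5272 0.2705 0.    ] [0.0999 0.1449 0.1014 0.1495]
stand z 0.02 
 [[0.6133 0.2717 0.02  ]
 [0.5605 0.1895 0.02  ]
 [0.439  0.2623 0.02  ]
 [0.4887 0.3481 0.02  ]] [0.5254 0.2679 0.02  ] [0.0977 0.1417 0.0992 0.1461]
stand z 0.03 
 [[0.6114 0.2703 0.03  ]
 [0.5592 0.1891 0.03  ]
 [0.439  0.2611 0.03  ]
 [0.4882 0.3459 0.03  ]] [0.5245 0.2666 0.03  ] [0.0966 0.1401 0.098  0.1445]
catch top [[0.5032 0.239  0.114 ]]
catch scene [[0.5034 0.2386 0.114 ]]
top +x edge [[0.5635 0.2156 0.1194]
 [0.4563 0.2821 0.1194]]
top -x edge [[0.5585 0.2017 0.1045]
 [0.4467 0.2682 0.1045]]
```

```bash
cat >> h.py <<'E'
from scipy.spatial.transform import Rotation as Ro
def boxR(yaw,lean):  # box/stand frame: columns x,y,z with lean to -x
    return (Ro.from_euler("z",yaw,degrees=True)*Ro.from_euler("y",-lean,degrees=True)).as_matrix()
def toolR(B): # tool z=-box z, y=+box x, x=y*z
    y=B[:,0]; z=-B[:,2]; return np.c_[np.cross(y,z),y,z]
def delta(p,R):
    s=bot.sense(); dp=np.array(p)-s["tcp_pos"]; R0=Ro.from_euler("xyz",s["ee_rot"],degrees=True).as_matrix()
    rv=np.degrees(Ro.from_matrix(R@R0.T).as_rotvec())
    print("t",round(s["time"],3),"tcp",s["tcp_pos"],"rot",s["ee_rot"],"j",s["joints"],"F",s["wrist_force"],"w",s["grip_width"])
    print("delta units: shift",dp/0.04,"turn",rv/10)
E
python3 - <<'E'
from h import *
B=boxR(58.8,35); top=np.array([.5045,.2405,.112])
delta(top+.067*B[:,2],toolR(B))
E
```

```text
t 0.1 tcp [0.1264 0.4834 0.2132] rot [-179.9406    0.0005  165.3439] j [75.3437 12.2223 -2.0053 75.8318 -0.0005 89.9998] F [-0.3748 -0.145  -0.1189] w 0.08541319780522427
delta units: shift [ 8.9541 -6.8944 -1.1569] turn [ 3.2399 -1.3704 -1.6023]
```

Call:
move_arm(
  deltas=[
    [85, 0.9, -0.69, 0, 0.33, -0.14, -0.16],
    [85, 0.9, -0.69, 0, 0.33, -0.14, -0.16],
    [85, 0.9, -0.69, -0.1, 0.33, -0.14, -0.16],
    [85, 0.9, -0.69, -0.1, 0.33, -0.14, -0.16],
    [85, 0.9, -0.69, -0.1, 0.33, -0.14, -0.16],
    [85, 0.9, -0.69, -0.1, 0.33, -0.14, -0.16],
    [85, 0.9, -0.69, -0.1, 0.33, -0.14, -0.16],
    [85, 0.9, -0.69, -0.1, 0.33, -0.14, -0.16],
  ],
)

```text
time: 1.1
tcp_pos: [0.4198, 0.2566, 0.1873]
ee_rot: [150.6, 1.2, 151.9]
wrist_force: [0.6, 0.8, -0.2]
grip_width: 0.0851
```

```bash
python3 - <<'E'
from h import *
B=boxR(58.8,35); top=np.array([.5045,.2405,.112])
delta(top+.067*B[:,2],toolR(B))
E
```

```text
t 1.1 tcp [0.4198 0.2566 0.1873] rot [150.6254   1.1527 151.9374] j [ 18.8227  -9.3505 -35.9674  40.3705  18.8113  50.4459] F [ 0.6337  0.7725 -0.2129] w 0.0850825206034883
delta units: shift [ 1.6204 -1.2252 -0.5097] turn [ 0.546  -0.178  -0.3078]
```

Call:
move_arm(
  deltas=[
    [85, 0.7, -0.55, -0.2, 0.25, -0.1, -0.15],
    [85, 0.6, -0.45, -0.2, 0.2, -0.08, -0.1],
    [85, 0.3, -0.2, -0.1, 0.1, 0, -0.05],
    [85, 0, 0, 0, 0, 0, 0],
  ],
)

```text
time: 1.6
tcp_pos: [0.4863, 0.2032, 0.1652]
ee_rot: [144.8, -0.1, 148.4]
wrist_force: [0.0, -1.4, 0.1]
grip_width: 0.085
```

```bash
python3 - <<'E'
from h import *
B=boxR(58.8,35); top=np.array([.5045,.2405,.112])
delta(top+.067*B[:,2],toolR(B))
s=bot.sense(); im=vision.snapshot("wrist"); cv2.imwrite("pics/w1.png",im[:,:,::-1]); np.save("w1.npy",s,allow_pickle=True)
E
```

```text
t 1.6 tcp [0.4863 0.2032 0.1652] rot [144.814   -0.1118 148.3858] j [  5.8257  -3.6321 -37.2665  33.2394  27.2899  43.1622] F [ 0.0097 -1.3656  0.0906] w 0.08501568860574084
delta units: shift [-0.0433  0.11    0.043 ] turn [-0.0217  0.0002  0.0414]
```

View pics/w1.png

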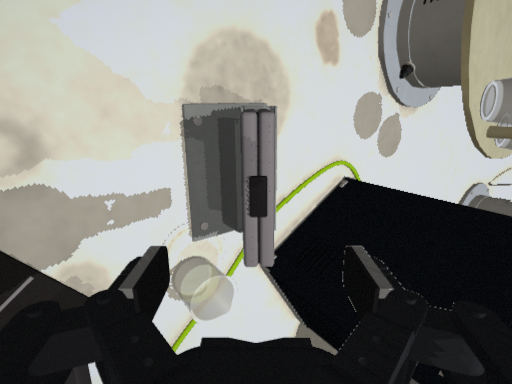

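```bash
python3 - <<'E'
from h import *
im=cv2.imread("pics/w1.png"); a=cv2.resize(im[90:280,170:300],None,fx=3,fy=3,interpolation=cv2.INTER_CUBIC); cv2.imwrite("pics/w1c.png",a)
E
```

```text
(no output)
```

View pics/w1c.png

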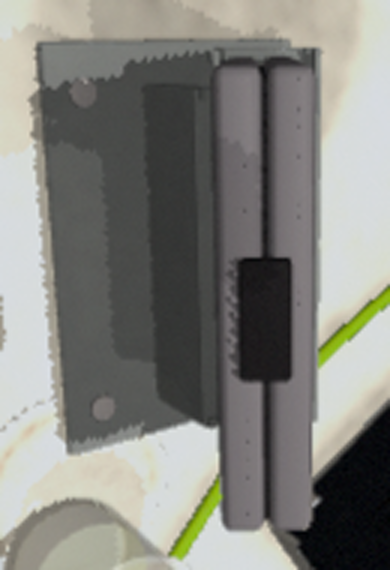

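```bash
cat >> h.py <<'E'
def onplane(px,K,V,p0,n):
    o,d=rays(px,K,V); return o+d*(((p0-o)@n)/(d@n))[:,None]
mp=lambda pts,s,o:np.array(pts)/s+np.array(o)-0.5+0.5/s
E
python3 - <<'E'
from h import *
s=np.load("w1.npy",allow_pickle=True).item(); K,V=wristview(s)
top=np.array([.5045,.2405,.112])
for yaw in (58.8,):
    B=boxR(yaw,35); 
    P=onplane(mp([(217,62),(315,60),(311,530),(222,530),(266,65),(267,528)],3,(170,90)),K,V,top,B[:,2])
    C=onplane(mp([(265,319)],3,(170,90)),K,V,top+.0035*B[:,2],B[:,2])
    print(P); print("in box frame mm\n",(P-top)@B*1000,"catch",(C-top)@B*1000, C)
    print("mean",P[:4].mean(0), )
    D=B.T@(P[5]-P[4]); print("box y dir in box frame",D)
# slope top edge & base checks in wrist
b=mp([(38,42),(68,452)],3,(170,90)); print(plane(b,K,V,0))
E
```

```text
[[0.4418 0.2649 0.1039]
 [0.4518 0.2819 0.1177]
 [0.5628 0.2149 0.1178]
 [0.5518 0.1971 0.1032]
 [0.4476 0.2729 0.1108]
 [0.5568 0.2064 0.1106]]
in box frame mm
 [[-14.0971  66.2604   0.    ]
 [  9.8602  66.5466  -0.    ]
 [ 10.1342 -63.1457  -0.    ]
 [-15.3774 -62.9042   0.    ]
 [ -2.1214  65.461   -0.    ]
 [ -2.4775 -62.3795   0.    ]] catch [[-2.7458  1.4329  3.5   ]] [[0.5011 0.2376 0.1133]]
mean [0.502  0.2397 0.1106]
box y dir in box frame [-0.0004 -0.1278  0.    ]
[[0.4357 0.2644 0.    ]
 [0.5629 0.1868 0.    ]]
```

```bash
python3 - <<'E'
from h import *
B=boxR(58.7,35); top=np.array([.5045,.2405,.112])+B@np.array([-.001,.001,0])
print(B[:,2]/.04*.01); delta(top-.033*B[:,2],toolR(B))
E
```

```text
[-0.0745 -0.1225  0.2048]
t 1.65 tcp [0.486  0.2037 0.1654] rot [144.8156  -0.0956 148.4333] j [  5.8929  -3.6784 -37.2717  33.2616  27.272   43.1776] F [ 0.1749 -0.2793  0.1115] w 0.08532024772587495
delta units: shift [ 0.677   1.32   -2.0254] turn [-0.0207  0.0015  0.0267]
```

Call:
move_arm(
  deltas=[
    [85, 0.02, 0.21, -0.2, -0.02, 0, 0.03],
    [85, 0.14, 0.24, -0.4, 0, 0, 0],
    [85, 0.14, 0.24, -0.4, 0, 0, 0],
    [85, 0.14, 0.24, -0.4, 0, 0, 0],
    [85, 0.14, 0.24, -0.4, 0, 0, 0],
    [85, 0, 0, 0, 0, 0, 0],
  ],
)

```text
time: 2.4
tcp_pos: [0.5065, 0.2582, 0.0913]
ee_rot: [145.0, 0.2, 149.2]
wrist_force: [0.1, -0.3, -0.2]
grip_width: 0.0851
```

```bash
python3 - <<'E'
from h import *
B=boxR(58.7,35); top=np.array([.5045,.2405,.112])+B@np.array([-.001,.001,0])
delta(top-.033*B[:,2],toolR(B))
s=bot.sense(); im=vision.snapshot("wrist"); cv2.imwrite("pics/w2.png",im[:,:,::-1]); np.save("w2.npy",s,allow_pickle=True)
E
```

```text
t 2.4 tcp [0.5065 0.2582 0.0913] rot [145.0076   0.1566 149.2299] j [ 13.0136   4.4723 -41.772   17.8203  24.3601  49.4252] F [ 0.0979 -0.2766 -0.1694] w 0.08506366328546691
delta units: shift [ 0.1648 -0.0415 -0.1729] turn [ 0.0087  0.013  -0.053 ]
```

View pics/w2.png

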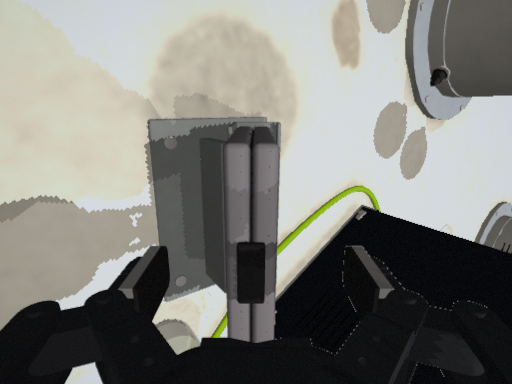

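```bash
python3 - <<'E'
from h import *
s=np.load("w2.npy",allow_pickle=True).item(); K,V=wristview(s)
B=boxR(58.7,35); top=np.array([.5045,.2405,.112])+B@np.array([-.001,.001,0])
C=onplane([(251.5,272),(237,272),(266,272),(251.5,242),(251.5,302)],K,V,top+.0035*B[:,2],B[:,2]); print((C-top)@B*1000)
C=onplane([(224.5,143),(278,143),(251,143)],K,V,top,B[:,2]); print((C-top)@B*1000)
E
```

```text
[[ -1.1588   1.1512   3.5   ]
 [ -8.3609   1.0885   3.5   ]
 [  6.0431   1.2139   3.5   ]
 [ -1.233   17.4893   3.5   ]
 [ -1.0796 -16.2888   3.5   ]]
[[-13.5687  64.242   -0.    ]
 [ 10.3576  64.4473  -0.    ]
 [ -1.7171  64.3437   0.    ]]
```

```bash
python3 - <<'E'
from h import *
B=boxR(58.7,35); top=np.array([.5045,.2405,.112])+B@np.array([-.0017,.002,0])
delta(top-.033*B[:,2],toolR(B))
E
```

```text
t 2.45 tcp [0.5067 0.2579 0.092 ] rot [144.9752   0.1828 149.2153] j [ 12.9742   4.4092 -41.7365  17.8866  24.3757  49.4032] F [ 0.4084  0.1917 -0.2434] w 0.08525164490493035
delta units: shift [ 0.13   -0.0345 -0.2013] turn [ 0.0073  0.0169 -0.0515]
```

Call:
move_arm(
  deltas=[
    [85, 0.13, -0.03, -0.2, 0, 0.02, -0.05],
    [85, 0, 0, 0, 0, 0, 0],
  ],
)

```text
time: 2.7
tcp_pos: [0.5124, 0.2569, 0.0848]
ee_rot: [145.0, 0.1, 148.7]
wrist_force: [-0.4, 0.2, -0.1]
grip_width: 0.0848
```

```bash
python3 - <<'E'
from h import *
B=boxR(58.7,35); top=np.array([.5045,.2405,.112])+B@np.array([-.0017,.002,0])
delta(top-.033*B[:,2],toolR(B))
E
```

```text
t 2.7 tcp [0.5124 0.2569 0.0848] rot [145.0243   0.074  148.7133] j [ 12.8027   5.5109 -41.7647  16.7268  24.2669  49.7486] F [-0.4332  0.2329 -0.0921] w 0.0847669128112257
delta units: shift [-0.0117 -0.0096 -0.0211] turn [ 0.0059  0.0051 -0.0013]
```

Aligned within 1 mm. Close.

Call:
move_arm(
  deltas=[
    [30, 0, 0, 0, 0, 0, 0],
    [15, 0, 0, 0, 0, 0, 0],
    [15, 0, 0, 0, 0, 0, 0],
    [15, 0, 0, 0, 0, 0, 0],
    [15, 0, 0, 0, 0, 0, 0],
    [15, 0, 0, 0, 0, 0, 0],
  ],
  grip_force=50,
)

```text
time: 3.45
tcp_pos: [0.5127, 0.2562, 0.0858]
ee_rot: [145.0, 0.1, 148.7]
wrist_force: [0.8, 0.0, -2.0]
grip_width: 0.0248
```

```bash
python3 - <<'E'
from h import *
B=boxR(58.7,35); top=np.array([.5045,.2405,.112])+B@np.array([-.0017,.002,0])
delta(top-.033*B[:,2],toolR(B)); print(B.T@bot.sense()["wrist_force"])
E
```

```text
t 3.45 tcp [0.5127 0.2562 0.0858] rot [144.9929   0.1203 148.6511] j [ 12.7319   5.4033 -41.7453  16.8042  24.262   49.7355] F [ 0.7754  0.0017 -1.9516] w 0.02478805903071358
delta units: shift [-0.0193  0.0069 -0.0448] turn [0.0056 0.0107 0.0049]
[-0.7882 -0.6617 -1.8305]
```

Call:
move_arm(
  deltas=[
    [15, -0.08, -0.12, 0.21, 0, 0, 0],
    [15, -0.15, -0.24, 0.41, 0, 0, 0],
    [15, -0.15, -0.24, 0.41, 0, 0, 0],
    [15, -0.15, -0.24, 0.41, 0, 0, 0],
    [15, -0.15, -0.24, 0.41, 0, 0, 0],
    [15, -0.15, -0.24, 0.41, 0, 0, 0],
    [15, 0, 0, 0, 0, 0, 0],
  ],
)

```text
time: 4.32
tcp_pos: [0.4761, 0.2005, 0.1806]
ee_rot: [145.1, 0.1, 148.6]
wrist_force: [0.2, -0.3, -2.8]
grip_width: 0.0244
```

```bash
python3 - <<'E'
from h import *
B=boxR(8,0)
delta([.4435,-.0179,.150],toolR(B))
s=bot.sense(); im=vision.snapshot("wrist"); cv2.imwrite("pics/w3.png",im[:,:,::-1]); np.save("w3.npy",s,allow_pickle=True)
im=vision.snapshot("scene"); cv2.imwrite("pics/s3.png",im[:,:,::-1]);
E
```

```text
t 4.325 tcp [0.4761 0.2005 0.1806] rot [145.0748   0.096  148.6474] j [  5.7279  -5.612  -36.465   36.2504  27.1236  42.6436] F [ 0.2007 -0.3391 -2.7698] w 0.024449865888660865
delta units: shift [-0.8147 -5.4593 -0.7643] turn [-1.973   3.0184 -4.9057]
```

View pics/w3.png

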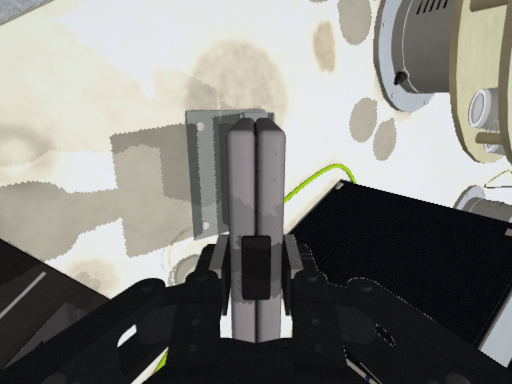

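View pics/s3.png

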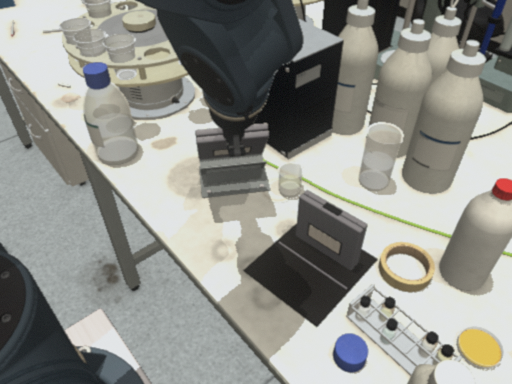

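Call:
move_arm(
  deltas=[
    [15, -0.03, -0.2, 0.2, -0.1, 0.15, -0.2],
    [15, -0.07, -0.45, 0.2, -0.17, 0.26, -0.43],
    [15, -0.07, -0.5, 0.1, -0.17, 0.26, -0.43],
    [15, -0.07, -0.5, 0.1, -0.17, 0.26, -0.43],
    [15, -0.07, -0.5, 0, -0.17, 0.26, -0.43],
    [15, -0.07, -0.5, 0, -0.17, 0.26, -0.43],
    [15, -0.07, -0.5, 0, -0.17, 0.26, -0.43],
    [15, -0.07, -0.5, 0, -0.17, 0.26, -0.43],
    [15, -0.07, -0.5, 0, -0.17, 0.26, -0.43],
    [15, -0.07, -0.5, 0, -0.17, 0.26, -0.43],
  ],
)

```text
time: 5.68
tcp_pos: [0.4452, 0.0126, 0.1936]
ee_rot: [175.7, -2.5, 105.2]
wrist_force: [0.1, 0.4, -4.0]
grip_width: 0.0246
```

```bash
python3 - <<'E'
from h import *
B=boxR(8,0)
delta([.4435,-.0179,.170],toolR(B))
E
```

```text
t 5.675 tcp [0.4452 0.0126 0.1936] rot [175.6526  -2.5271 105.2086] j [ -1.1021   2.6944 -16.1008  67.7347   3.6399  73.8955] F [ 0.1428  0.4043 -4.0491] w 0.02464622461672975
delta units: shift [-0.0426 -0.7625 -0.591 ] turn [-0.3351  0.3752 -0.7108]
```

Call:
move_arm(
  deltas=[
    [15, -0.02, -0.35, 0, -0.15, 0.17, -0.33],
    [15, 0, -0.25, -0.1, -0.1, 0.1, -0.2],
    [15, 0, -0.1, -0.2, -0.06, 0.06, -0.12],
    [15, 0, 0, -0.2, 0, 0, 0],
    [15, 0, 0, 0, 0, 0, 0],
    [15, 0, 0, 0, 0, 0, 0],
  ],
)

```text
time: 6.42
tcp_pos: [0.4441, -0.0152, 0.1689]
ee_rot: [179.9, -0.2, 98.5]
wrist_force: [-0.9, 0.6, -2.9]
grip_width: 0.0249
```

```bash
python3 - <<'E'
from h import *
B=boxR(8,0)
delta([.4435,-.0179,.170],toolR(B))
s=bot.sense();
for n in("wrist","scene","top"):
  im=vision.snapshot(n); cv2.imwrite(f"pics/{n}4.png",im[:,:,::-1]); 
np.save("w4.npy",s,allow_pickle=True)
E
```

```text
t 6.425 tcp [ 0.4441 -0.0152  0.1689] rot [179.8612  -0.1835  98.4678] j [ -2.1168   6.3773 -15.4564  68.0636   0.2059  79.4158] F [-0.864   0.6027 -2.8949] w 0.024878385794792263
delta units: shift [-0.0144 -0.0671  0.0282] turn [-0.0202  0.0111 -0.0468]
```

View pics/wrist4.png

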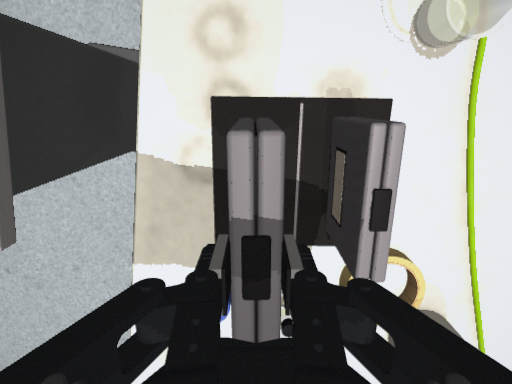

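View pics/scene4.png

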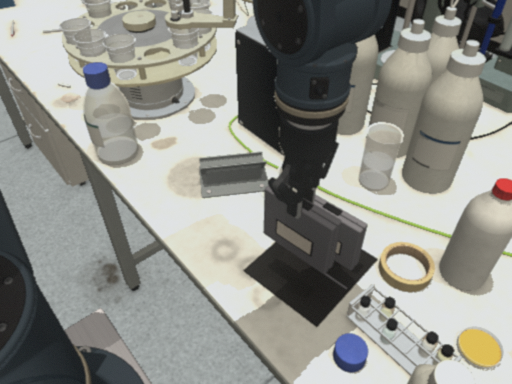

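View pics/top4.png

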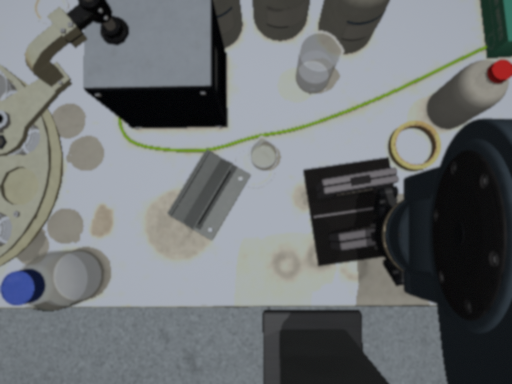

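```bash
python3 - <<'E'
from h import *
im=cv2.imread("pics/wrist4.png"); a=cv2.resize(im[85:310,200:420],None,fx=3.4,fy=2.6,interpolation=cv2.INTER_CUBIC); cv2.imwrite("pics/w4c.png",a)
E
```

```text
(no output)
```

View pics/w4c.png

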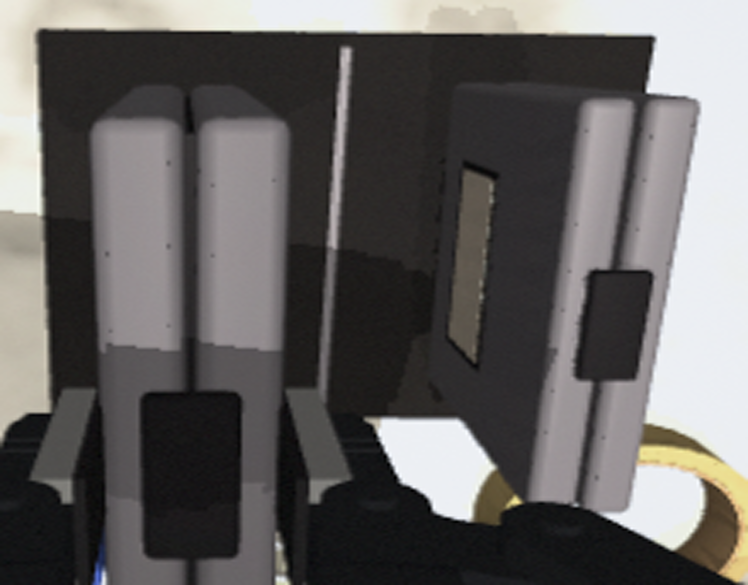

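```bash
python3 - <<'E'
from h import *
s=np.load("w4.npy",allow_pickle=True).item(); K,V=wristview(s)
def q(p): 
    p=np.array(p,float); return np.c_[(p[:,0]+.5)/3.4-.5+200,(p[:,1]+.5)/2.6-.5+85]
f=lambda d:np.degrees(np.arctan2(-d[0],d[1]))
M=plane(q([(38,30),(655,38),(50,385),(346,48),(323,400),(440,415)]),K,V,.004); print("mat",M)
print("yaw left edge",f(M[0]-M[2]),"line",f(M[3]-M[4]),"far edge len",np.linalg.norm(M[0]-M[1]),np.degrees(np.arctan2(*(M[1]-M[0])[[1,0]])))
S=plane(q([(636,100),(580,505),(580,100),(698,100),(628,508),(527,500)]),K,V,.114); print("stand",S,S[2:].mean(0),"yaw",f(S[0]-S[1]),f(S[2]-S[5]),f(S[3]-S[4]))
print("S catch",plane(q([(614,325)]),K,V,.1175))
R=Ro.from_euler("xyz",s["ee_rot"],degrees=True).as_matrix()
for d in (.030,.033,.036):
    p0=s["tcp_pos"]-R[:,2]*d
    H=onplane(q([(190,125),(190,560),(91,130),(291,130)]),K,V,p0,R[:,2]); C=onplane(q([(192,475),(192,393),(192,557),(142,475),(241,475)]),K,V,p0-R[:,2]*.0035,R[:,2])
    print(d,"held yaw",f(H[0]-H[1]),"tool coords end mm",(H-s["tcp_pos"])@R*1000,"catch",(C-s["tcp_pos"])@R*1000,"world catch",C[0])
E
```

```text
mat [[ 0.3851  0.0583  0.004 ]
 [ 0.5715  0.0829  0.004 ]
 [ 0.4051 -0.0935  0.004 ]
 [ 0.4789  0.0653  0.004 ]
 [ 0.5002 -0.087   0.004 ]
 [ 0.5423 -0.0884  0.004 ]]
yaw left edge 7.532259037195148 line 7.9617003130563 far edge len 0.18804348700967996 7.518636967684349
stand [[ 0.5246  0.058   0.114 ]
 [ 0.545  -0.0649  0.114 ]
 [ 0.5132  0.0563  0.114 ]
 [ 0.5372  0.0599  0.114 ]
 [ 0.5568 -0.0643  0.114 ]
 [ 0.5319 -0.065   0.114 ]] [ 0.5348 -0.0033  0.114 ] yaw 9.428189040796651 8.781571152167189 8.933429439653175
S catch [[ 0.5354 -0.0042  0.1175]]
0.03 held yaw 8.432179927296511 tool coords end mm [[ 61.5943  -1.6207 -30.    ]
 [-22.0094  -1.6727 -30.    ]
 [ 60.7908 -14.0762 -30.    ]
 [ 60.7796  11.0845 -30.    ]] catch [[ -1.1956  -1.3765 -33.5   ]
 [ 15.2027  -1.3756 -33.5   ]
 [-18.7665  -1.3774 -33.5   ]
 [ -1.1937  -8.386  -33.5   ]
 [ -1.1974   5.4925 -33.5   ]] world catch [ 0.4428 -0.0167  0.2024]
0.033 held yaw 8.432179927296533 tool coords end mm [[ 61.8687  -1.618  -33.    ]
 [-19.8012  -1.6689 -33.    ]
 [ 61.0838 -13.7854 -33.    ]
 [ 61.0728  10.7933 -33.    ]] catch [[  0.5791  -1.3796 -36.5   ]
 [ 16.5876  -1.3787 -36.5   ]
 [-16.5741  -1.3805 -36.5   ]
 [  0.5809  -8.2224 -36.5   ]
 [  0.5773   5.3262 -36.5   ]] world catch [ 0.4426 -0.015   0.2054]
0.036 held yaw 8.432179927296515 tool coords end mm [[ 62.1431  -1.6154 -36.    ]
 [-17.593   -1.665  -36.    ]
 [ 61.3768 -13.4947 -36.    ]
 [ 61.3661  10.5021 -36.    ]] catch [[  2.3538  -1.3826 -39.5   ]
 [ 17.9724  -1.3818 -39.5   ]
 [-14.3818  -1.3835 -39.5   ]
 [  2.3555  -8.0589 -39.5   ]
 [  2.352    5.1598 -39.5   ]] world catch [ 0.4423 -0.0132  0.2084]
```

```bash
python3 - <<'E'
from h import *
f=lambda d:np.degrees(np.arctan2(-d[0],d[1]))
im=cv2.imread("pics/top0.png"); g=im.max(axis=2).astype(float); K,V=cal("top")
def fit(cols,rng,which,z,thr):
    pts=[]
    for c in cols:
        a,b=rng(c); col=g[a:b,c]
        # first crossing of thr
        idx=range(len(col)-1) if which=="up" else range(len(col)-2,-1,-1)
        for i in idx:
            x,y=col[i],col[i+1]
            if (x-thr)*(y-thr)<0: pts.append((c,a+i+(thr-x)/(y-x))); break
    pts=np.array(pts); p=np.polyfit(pts[:,0],pts[:,1],1)
    r=pts[:,1]-np.polyval(p,pts[:,0]); ok=abs(r)<.6; p=np.polyfit(pts[ok,0],pts[ok,1],1)
    e=np.array([cols[0],cols[-1]]); P=plane(np.c_[e,np.polyval(p,e)],K,V,z); return f(P[0]-P[1]),P,r.std()
# outer (upper) edge of top face seen against mat: black->grey, cols 325..385
ctr=lambda c:181-(c-323)*0.148
print("far edge",fit(range(326,383),lambda c:(int(ctr(c))-7,int(ctr(c))+2),"up",.114,65))
print("near edge",fit([c for c in range(327,380) if not 348<c<374],lambda c:(int(ctr(c))+8,int(ctr(c))+15),"down",.114,65))
ml=lambda c:216.5-(c-314)*0.15
pts=[]
for c in range(318,392):
    a=int(ml(c))-5; col=g[a:a+11,c]; w=np.clip(col-35,0,None); pts.append((c,a+(w*np.arange(11)).sum()/w.sum()))
pts=np.array(pts);p=np.polyfit(*pts.T,1);e=np.array([318,391]);P=plane(np.c_[e,np.polyval(p,e)],K,V,.004);print("mat line",f(P[0]-P[1]),P)
# wrist
im=cv2.imread("pics/wrist4.png"); g=im.max(axis=2).astype(np.uint8)
s=np.load("w4.npy",allow_pickle=True).item(); Kw,Vw=wristview(s)
# right edge of standing top face vs bright table
pts=[]
for r in range(128,270):
    row=g[r].astype(float)
    for c in range(415,375,-1):
        if row[c]>170>=row[c-1]: pts.append((r,c-1+(170-row[c-1])/(row[c]-row[c-1]))); break
pts=np.array(pts);p=np.polyfit(*pts.T,1);r=pts[:,1]-np.polyval(p,pts[:,0]);ok=abs(r)<1;p=np.polyfit(*pts[ok].T,1)
print(len(pts),ok.sum());e=np.array([130,265]);P=plane(np.c_[np.polyval(p,e),e],Kw,Vw,.114);print("standing right edge wrist",f(P[0]-P[1]),P)
pts=[]
for r in range(100,190):
    row=g[r].astype(float)
    for c in range(195,230):
        if row[c]>90>=row[c+1]: pts.append((r,c+(row[c]-90)/(row[c]-row[c+1]))); break
pts=np.array(pts);p=np.polyfit(*pts.T,1);r=pts[:,1]-np.polyval(p,pts[:,0]);ok=abs(r)<1;p=np.polyfit(*pts[ok].T,1)
e=np.array([100,190]);P=plane(np.c_[np.polyval(p,e),e],Kw,Vw,.004);print("mat left edge wrist",f(P[0]-P[1]),P)
E
```

```text
far edge (np.float64(8.846497701464527), array([[ 0.542 ,  0.0545,  0.114 ],
       [ 0.5569, -0.0414,  0.114 ]]), np.float64(0.06448990960879743))
near edge (np.float64(8.904790608760095), array([[ 0.5165,  0.0534,  0.114 ],
       [ 0.5304, -0.0354,  0.114 ]]), np.float64(0.0560122652389454))
mat line 7.7566262880937344 [[ 0.4821  0.0578  0.004 ]
 [ 0.5014 -0.0836  0.004 ]]
142 37
standing right edge wrist 8.804153848189326 [[ 0.5384  0.0553  0.114 ]
 [ 0.5548 -0.0505  0.114 ]]
mat left edge wrist 7.52859199335955 [[ 0.3855  0.0546  0.004 ]
 [ 0.3982 -0.0415  0.004 ]]
```

```bash
python3 - <<'E'
from h import *
delta([.4437,-.017,.091],toolR(boxR(8.8,0)))
E
```

```text
t 6.575 tcp [ 0.4442 -0.0153  0.1691] rot [179.8464  -0.172   98.4534] j [ -2.1216   6.3746 -15.4276  68.0784   0.1973  79.4254] F [ 0.0316 -0.3554 -3.3204] w 0.024759311022736125
delta units: shift [-0.0133 -0.0423 -1.9522] turn [-0.0193  0.0126  0.0347]
```

Call:
move_arm(
  deltas=[
    [15, -0.01, -0.04, -0.2, -0.02, 0.01, 0.03],
    [15, 0, 0, -0.4, 0, 0, 0],
    [15, 0, 0, -0.4, 0, 0, 0],
    [15, 0, 0, -0.4, 0, 0, 0],
    [15, 0, 0, -0.3, 0, 0, 0],
    [15, 0, 0, -0.1, 0, 0, 0],
    [15, 0, 0, 0, 0, 0, 0],
  ],
)

```text
time: 7.45
tcp_pos: [0.4439, -0.0173, 0.0939]
ee_rot: [179.9, 0.1, 98.8]
wrist_force: [0.1, -0.6, -1.9]
grip_width: 0.0245
```

```bash
python3 - <<'E'
from h import *
delta([.4437,-.017,.0835],toolR(boxR(8.8,0)))
im=vision.snapshot("scene"); im=cv2.resize(im[180:330,230:390],None,fx=4,fy=4,interpolation=cv2.INTER_CUBIC);cv2.imwrite(f"pics/s5.png",im[:,:,::-1]); 
E
```

```text
t 7.45 tcp [ 0.4439 -0.0173  0.0939] rot [179.9131   0.0683  98.8438] j [ -2.1938   9.0957 -23.6009  57.2051  -0.0504  78.9623] F [ 0.0617 -0.5586 -1.8513] w 0.024486382211925315
delta units: shift [-0.005   0.0075 -0.2593] turn [ 0.0054  0.0096 -0.0044]
```

View pics/s5.png

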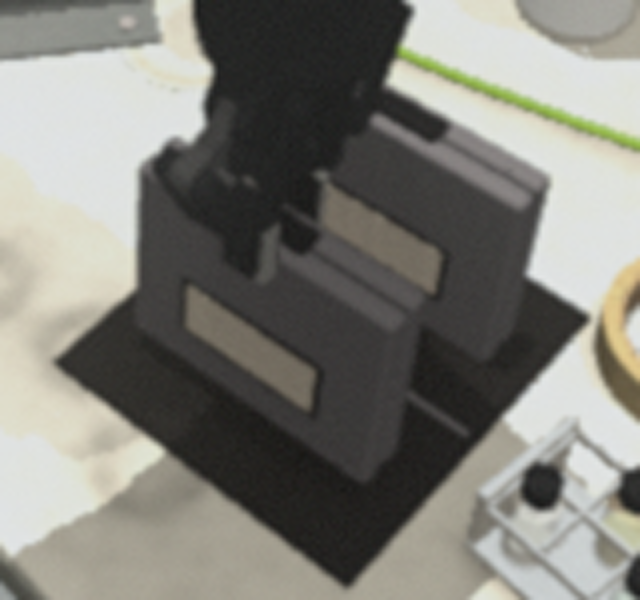

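Call:
move_arm(
  deltas=[
    [15, 0, 0, -0.07, 0, 0, 0],
    [15, 0, 0, -0.06, 0, 0, 0],
    [15, 0, 0, -0.05, 0, 0, 0],
    [15, 0, 0, 0, 0, 0, 0],
  ],
)

```text
time: 8.0
tcp_pos: [0.4448, -0.0174, 0.0873]
ee_rot: [179.8, 0.1, 98.8]
wrist_force: [0.4, -0.7, -2.9]
grip_width: 0.0246
```

Call:
move_arm(
  deltas=[
    [15, -0.02, 0, -0.05, 0.02, 0, 0],
    [15, 0, 0, -0.04, 0, 0, 0],
    [15, 0, 0, 0, 0, 0, 0],
  ],
)

```text
time: 8.38
tcp_pos: [0.4439, -0.0174, 0.0835]
ee_rot: [179.8, -0.1, 98.8]
wrist_force: [0.1, 0.4, -3.2]
grip_width: 0.0245
```

Call:
move_arm(
  deltas=[
    [15, 0, 0, -0.04, 0.02, 0.01, 0],
    [15, 0, 0, 0, 0, 0, 0],
  ],
)

```text
time: 8.62
tcp_pos: [0.4442, -0.0169, 0.0823]
ee_rot: [179.8, -0.4, 98.9]
wrist_force: [-2.3, -0.2, -0.5]
grip_width: 0.025
```

Call:
move_arm(
  deltas=[
    [15, 0, 0, -0.03, 0.02, 0.02, 0],
    [15, 0, 0, 0, 0, 0, 0],
  ],
)

```text
time: 8.88
tcp_pos: [0.4447, -0.0164, 0.0823]
ee_rot: [179.9, -0.7, 98.9]
wrist_force: [-1.5, -1.4, -0.4]
grip_width: 0.0246
```

```bash
python3 - <<'E'
from h import *
delta([.4437,-.017,.081],toolR(boxR(8.8,0)))
E
```

```text
t 8.875 tcp [ 0.4447 -0.0164  0.0823] rot [179.868   -0.6897  98.8696] j [ -2.6404   9.8505 -24.5074  55.6503   0.7022  78.4907] F [-1.5202 -1.3598 -0.4346] w 0.02458358850754494
delta units: shift [-0.0249 -0.0145 -0.032 ] turn [-0.0702  0.0024 -0.0069]
```

Call:
move_arm(
  deltas=[
    [15, -0.02, -0.01, 0.03, -0.07, 0, 0],
    [15, 0, 0, 0, 0, 0, 0],
  ],
)

```text
time: 9.12
tcp_pos: [0.4439, -0.0169, 0.0834]
ee_rot: [180.0, 0.1, 98.9]
wrist_force: [0.4, 0.6, -2.9]
grip_width: 0.0247
```

```bash
python3 - <<'E'
from h import *
delta([.4437,-.017,.081],toolR(boxR(8.8,0)))
E
```

```text
t 9.125 tcp [ 0.4439 -0.0169  0.0834] rot [179.9907   0.0515  98.8622] j [ -2.1482   9.6794 -24.5397  55.762   -0.0488  78.9897] F [ 0.3646  0.6213 -2.8702] w 0.024713694983142246
delta units: shift [-0.0039 -0.0017 -0.0595] turn [ 0.0049  0.0017 -0.0062]
```

Call:
move_arm(
  deltas=[
    [15, 0, 0, -0.03, 0, 0, 0],
    [15, 0, 0, -0.03, 0, 0, 0],
    [15, 0, 0, 0, 0, 0, 0],
  ],
)

```text
time: 9.5
tcp_pos: [0.4447, -0.0165, 0.0822]
ee_rot: [179.9, 0.0, 98.9]
wrist_force: [-0.5, -0.1, -2.9]
grip_width: 0.0249
```

```bash
python3 - <<'E'
from h import *
delta([.4437,-.017,.081],toolR(boxR(8.8,0)))
E
```

```text
t 9.5 tcp [ 0.4447 -0.0165  0.0822] rot [179.8627   0.0218  98.889 ] j [ -2.1262   9.718  -24.6799  55.4631   0.0048  78.9848] F [-0.4653 -0.1189 -2.933 ] w 0.024854587657266208
delta units: shift [-0.0242 -0.013  -0.0299] turn [ 0.      0.0139 -0.0089]
```

Call:
move_arm(
  deltas=[
    [15, -0.02, -0.01, -0.03, 0, 0, 0],
    [15, 0, 0, -0.02, 0, 0, 0],
    [15, 0, 0, 0, 0, 0, 0],
  ],
)

```text
time: 9.88
tcp_pos: [0.4449, -0.0161, 0.0821]
ee_rot: [179.7, -0.1, 98.9]
wrist_force: [-0.7, -1.2, -2.7]
grip_width: 0.0243
```

```bash
python3 - <<'E'
from h import *
delta([.4437,-.017,.081],toolR(boxR(8.8,0)))
E
```

```text
t 9.875 tcp [ 0.4449 -0.0161  0.0821] rot [179.6724  -0.0535  98.9137] j [ -2.1623   9.5909 -24.8551  55.2428   0.1154  78.9244] F [-0.7052 -1.1717 -2.6783] w 0.024319524828667758
delta units: shift [-0.03   -0.0218 -0.027 ] turn [-0.0103  0.0316 -0.0114]
```

Call:
move_arm(
  deltas=[
    [15, -0.03, -0.02, -0.06, 0, 0.03, -0.01],
    [15, 0, 0, -0.04, 0, 0, 0],
  ],
)

```text
time: 10.12
tcp_pos: [0.4462, -0.0157, 0.082]
ee_rot: [179.6, -0.2, 98.9]
wrist_force: [-15.5, -0.4, 39.0]
grip_width: 0.0252
```

```bash
python3 - <<'E'
from h import *
delta([.4437,-.017,.081],toolR(boxR(8.8,0))); print(bot.sense()["ft_torque"])
im=vision.snapshot("scene"); im=cv2.resize(im[180:330,230:390],None,fx=4,fy=4,interpolation=cv2.INTER_CUBIC);cv2.imwrite(f"pics/s6.png",im[:,:,::-1]); 
E
```

```text
t 10.125 tcp [ 0.4462 -0.0157  0.082 ] rot [179.5854  -0.2006  98.8642] j [ -2.2238   9.6878 -24.7527  55.1912   0.2766  78.9136] F [-15.5245  -0.3943  39.033 ] w 0.025153454081157166
delta units: shift [-0.0629 -0.0321 -0.0246] turn [-0.0262  0.0379 -0.0063]
[-0.2662  3.9864  0.0282]
```

View pics/s6.png

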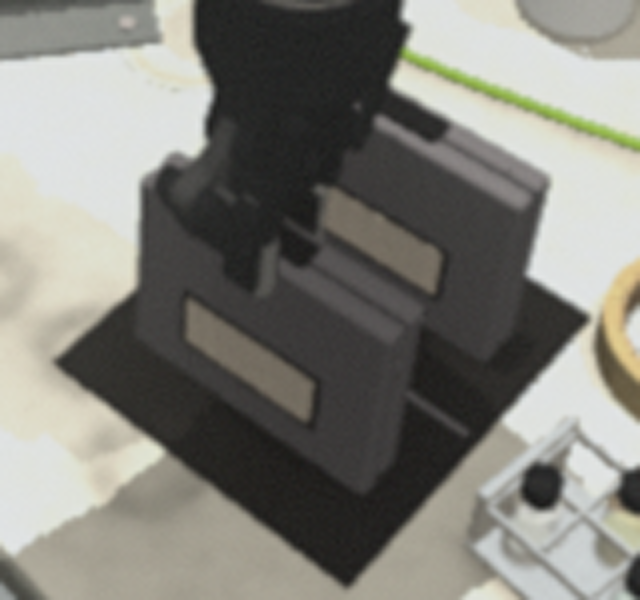

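Call:
move_arm(
  deltas=[
    [15, 0, 0, 0.05, 0, 0, 0],
    [15, -0.06, -0.03, 0, -0.03, 0.04, -0.01],
    [15, 0, 0, 0, 0, 0, 0],
  ],
)

```text
time: 10.55
tcp_pos: [0.4434, -0.0171, 0.0837]
ee_rot: [-179.9, 0.1, 98.8]
wrist_force: [-0.1, 0.4, -3.2]
grip_width: 0.0251
```

```bash
python3 - <<'E'
from h import *
delta([.4437,-.017,.082],toolR(boxR(8.8,0))); print(bot.sense()["ft_torque"])
E
```

```text
t 10.55 tcp [ 0.4434 -0.0171  0.0837] rot [-179.9171    0.0572   98.7522] j [ -2.158    9.6937 -24.4791  55.8978  -0.0719  79.0898] F [-0.1377  0.3903 -3.2214] w 0.02508095139734743
delta units: shift [ 0.0084  0.0031 -0.0413] turn [ 0.0069 -0.0073  0.0048]
[ 0.039  -0.0205  0.0146]
```

Call:
move_arm(
  deltas=[
    [15, 0, 0, -0.04, 0, 0, 0],
    [15, 0, 0, 0, 0, 0, 0],
  ],
  grip_force=20,
)

```text
time: 10.8
tcp_pos: [0.4436, -0.0168, 0.0821]
ee_rot: [-179.9, 0.0, 98.8]
wrist_force: [-4.1, 0.5, 8.3]
grip_width: 0.0245
```

```bash
python3 - <<'E'
from h import *
delta([.4437,-.017,.082],toolR(boxR(8.8,0))); print(bot.sense()["ft_torque"])
E
```

```text
t 10.8 tcp [ 0.4436 -0.0168  0.0821] rot [-179.94      0.0148   98.761 ] j [ -2.1499   9.7823 -24.6201  55.6538  -0.0259  79.0891] F [-4.0997  0.4746  8.267 ] w 0.02448192969773454
delta units: shift [ 0.0033 -0.0049 -0.0019] turn [ 0.0024 -0.0057  0.0039]
[ 0.037   0.7146 -0.0267]
```

Light contact, pose on target. Release.

Call:
move_arm(
  deltas=[
    [28, 0, 0, 0, 0, 0, 0],
    [34, 0, 0, 0, 0, 0, 0],
    [45, 0, 0, 0, 0, 0, 0],
    [50, 0, 0, 0, 0, 0, 0],
    [50, 0, 0, 0, 0, 0, 0],
  ],
)

```text
time: 11.42
tcp_pos: [0.4437, -0.0168, 0.0818]
ee_rot: [-179.9, 0.0, 98.8]
wrist_force: [0.0, -0.5, 0.3]
grip_width: 0.05
```

```bash
python3 - <<'E'
from h import *
delta([.4437,-.017,.182],toolR(boxR(8.8,0)))
s=bot.sense(); im=vision.snapshot("wrist"); cv2.imwrite("pics/w7.png",im[:,:,::-1]); np.save("w7.npy",s,allow_pickle=True)
im=vision.snapshot("scene"); im=cv2.resize(im[180:330,230:390],None,fx=4,fy=4,interpolation=cv2.INTER_CUBIC);cv2.imwrite(f"pics/s7.png",im[:,:,::-1]); 
E
```

```text
t 11.425 tcp [ 0.4437 -0.0168  0.0818] rot [-179.9385    0.0161   98.7583] j [ -2.1536   9.8134 -24.6324  55.6116  -0.0274  79.0882] F [ 0.0329 -0.51    0.2998] w 0.050033730324007486
delta units: shift [ 0.0002 -0.0039  2.5061] turn [ 0.0025 -0.0058  0.0042]
```

View pics/w7.png

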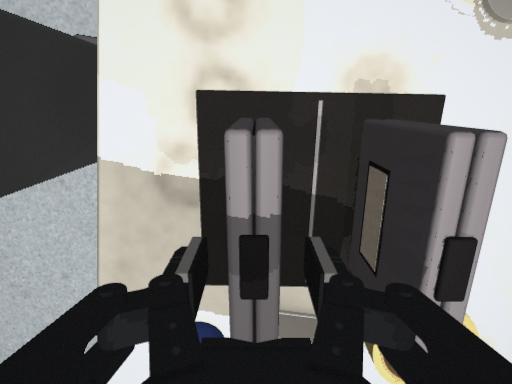

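View pics/s7.png

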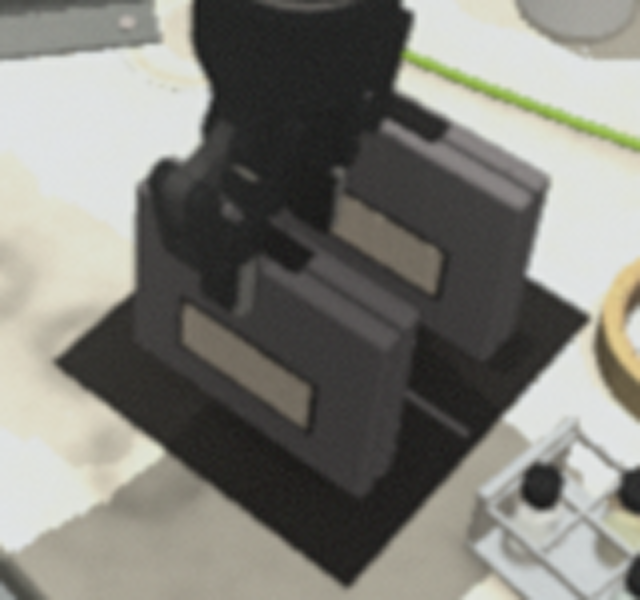

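Call:
move_arm(
  deltas=[
    [50, 0, 0, 0.2, 0, 0, 0],
    [50, 0, 0, 0.4, 0, 0, 0],
    [50, 0, 0, 0.6, 0, 0, 0],
    [50, 0, 0, 0.8, 0, 0, 0],
    [50, 0, 0, 0.8, 0, 0, 0],
    [50, 0, 0, 0.6, 0, 0, 0],
    [50, -0.4, 0.7, 0.3, 0, 0, 0],
    [50, -0.5, 0.9, 0, 0, 0, 0],
    [50, -0.5, 0.9, 0, 0, 0, 0],
    [50, -0.3, 0.9, 0, 0, 0, 0],
    [50, 0, 0, 0, 0, 0, 0],
  ],
)

```text
time: 12.9
tcp_pos: [0.3731, 0.1226, 0.2407]
ee_rot: [179.8, -0.0, 98.7]
wrist_force: [-0.2, 0.0, 0.5]
grip_width: 0.05
```

```bash
python3 - <<'E'
from h import *
for n in("top","scene"):
  im=vision.snapshot(n); cv2.imwrite(f"pics/{n}8.png",im[:,:,::-1]); 
E
```

```text
(no output)
```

View pics/top8.png

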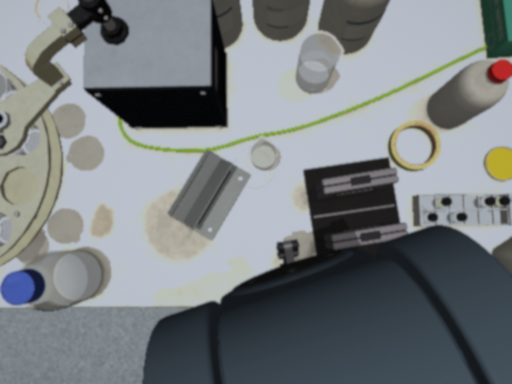

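View pics/scene8.png

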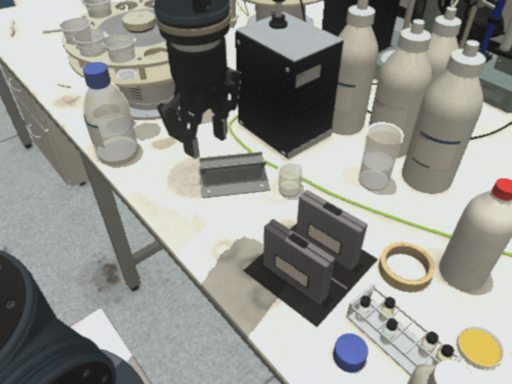

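```bash
python3 - <<'E'
from h import *
f=lambda d:np.degrees(np.arctan2(-d[0],d[1]))
im=cv2.imread("pics/top8.png"); K,V=cal("top")
a=cv2.resize(im[150:270,290:420],None,fx=5,fy=5,interpolation=cv2.INTER_CUBIC); cv2.imwrite("pics/t8c.png",a)
g=im.max(axis=2)
for nm,r0,r1 in (("standing",165,200),("placed",215,255)):
    roi=np.zeros_like(g); roi[r0:r1,310:412]=255
    m=((g>65)&(g<140)&(roi>0)).astype(np.uint8)*255
    m=cv2.morphologyEx(m,cv2.MORPH_OPEN,np.ones((2,2),np.uint8)); rect(m,K,V,.114,nm)
im=cv2.imread("pics/scene8.png"); a=cv2.resize(im[185:325,240:390],None,fx=4,fy=4,interpolation=cv2.INTER_CUBIC); cv2.imwrite("pics/s8c.png",a)
E
```

```text
standing c (535.801025390625, -4.181221008300781) size (30.226966857910156, 127.44560241699219) ang 10.012282371520996
placed c (441.7995910644531, -18.477806091308594) size (27.061317443847656, 126.48206329345703) ang 9.905406951904297
```

View pics/t8c.png

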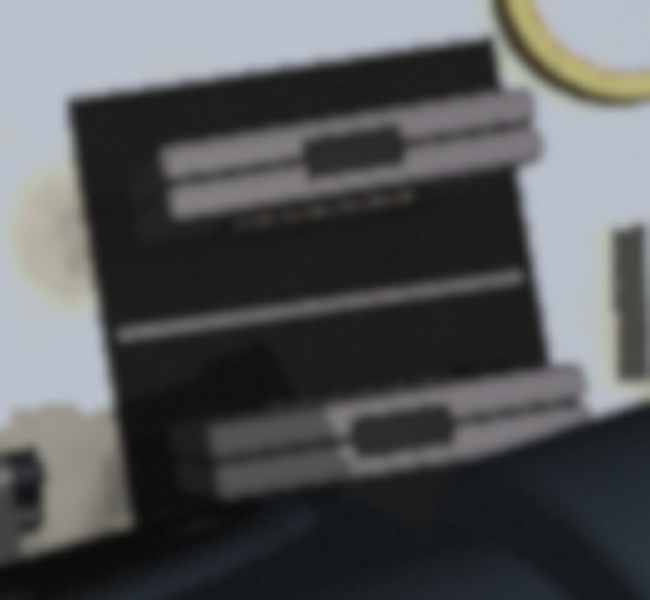

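View pics/s8c.png

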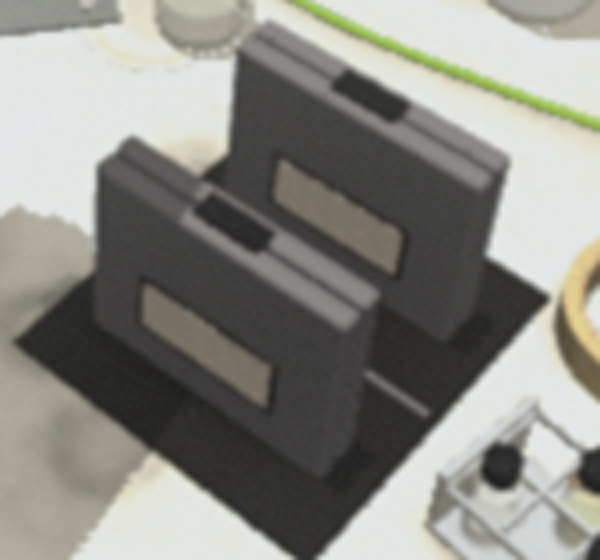

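```bash
python3 - <<'E'
from h import *
f=lambda d:np.degrees(np.arctan2(-d[0],d[1]))
K,V=cal("top"); Ks,Vs=cal("scene")
A=plane(mp([(403,428),(354,151)],5,(290,150)),K,V,.1175); B=plane(mp([(233,222),(370,94)],4,(240,185)),Ks,Vs,.1175)
print(A,B,np.linalg.norm(A[0]-A[1]),np.linalg.norm(B[0]-B[1]))
# groove yaw, top
G=plane(mp([(210,460),(580,403),(165,183),(538,124)],5,(290,150)),K,V,.114); print(f(G[0]-G[1]),f(G[2]-G[3]))
G=plane(mp([(113,152),(362,310),(253,37),(497,177)],4,(240,185)),Ks,Vs,.114); print(f(G[0]-G[1]),f(G[2]-G[3]))
s=bot.sense(); print(s["time"],s["joint_velocities"],s["wrist_force"])
E
```

```text
[[ 0.4442 -0.0169  0.1175]
 [ 0.5383 -0.0033  0.1175]] [[ 0.4422 -0.0183  0.1175]
 [ 0.5375 -0.0044  0.1175]] 0.09508979052516703 0.0962997788094705
8.244475695411344 8.38114508209644
9.3496885113606 9.03190298145373
13.0 [-1.5482  0.3332 -0.0526 -0.165  -0.0437 -0.315 ] [0.3299 0.0332 0.743 ]
```

Call:
move_arm(
  deltas=[
    [50, 0, 0, 0, 0, 0, 0],
    [50, 0, 0, 0, 0, 0, 0],
  ],
)

```text
time: 13.25
tcp_pos: [0.3743, 0.1198, 0.2407]
ee_rot: [179.8, 0.0, 98.4]
wrist_force: [-0.5, -0.4, 0.2]
grip_width: 0.0501
```

```bash
python3 - <<'E'
from bench import bot
print(bot.finish_job())
E
```

```text
the job is handed in; nothing more can be done
None
```

I gripped the box by its catch edge and drew it off the stand along its own z. I then turned it upright, set it on the free half of the mat, and released it with the arm clear. The job was handed in at about 13.3 s.

**Position:** the last pictures from the top and scene cameras show the box standing on its foot with the catch up. Its catch centre averages (0.443, -0.018) m over the two views. That is within about 1 mm of the free place as I measured it, (0.444, -0.018); the views differ from each other by 2 mm.

**Squareness:** it is parallel to the standing box to about 0.3°, and the centres are about 95 mm apart (94 mm asked), so there is a clear gap. I lined it up with the standing box, which sits about 1° off the mat's own axis.

**Standing box:** by the pictures it had not moved, within the cameras' accuracy.

**Not clean:**
- Lowering took several small steps: I tilted the tool by 0.7° by mistake and undid it.
- One test press reached 39 N vertically at the wrist (42 N in all) through the gripped box. I lifted, re-aligned and set it down again with about 8 N before releasing.
- The automatic outlines of the two boxes in the last top picture were unreliable, because the arm hid part of the view. The final figures come from points I picked by hand.

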